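# Move the charged pack from charger to turntable

## Robot

A 6-joint arm with a two-finger parallel gripper is mounted at the origin on the work surface. World frame = base frame: x ahead of the robot, y to its left, z up, the work surface at z = 0. Lengths are in mm, angles in rad, forces in N, time in s.
With the tool pointing down it reaches from about 275 to 1000 mm from the base axis. Payload 8.4 kg.
Tool frame: the origin (TCP) lies on the centre line of the jaws, within the pads' length; the fingertips stand 17 mm ahead of it and the grasp point (between the pads) lies 2 mm behind it (r.tcp_to_tips is the z of the fingertips in the tool frame, in mm); z points along the fingers, y is the direction in which the jaws open and shut (so a half turn about z gives the same grasp; the last joint's range is limited). The gripper opens to 85 mm and grips with 20 to 120 N. Pads are 22 mm wide; open, the fingers measure 114 mm over their backs; the gripper's body (76 mm by 85 mm) begins 54 mm behind the grasp point. The pads swing forward as they close: fully open they stand 13 mm farther back than shut.
Start: joints at [-1.148, 0.353, 1.633, -0, 1.155, -0.002], TCP at [257.585, -569.454, 216.381] pointing down, gripper open.
Joint ranges: [-2.63, 2.63], [-0.92, 2.1], [0.06, 2.66], [-1.3, 4.44], [0, 2.69], [-3.02, 3.02]. Speed limits (rad/s): [2.22, 2.22, 2.79, 3.14, 3.14, 3.14].

## Interface

Orientations are given as [roll, pitch, yaw] about the fixed x, y, z axes, in that order (R = Rz(yaw) Ry(pitch) Rx(roll)).
In Python, from rig import r, cams, job gives the robot as it stands.
- The arm moves only by the tool drive_tool, never from a script. Its argument "deltas" is a list of rows, each a list of 4 numbers: the shift along the tool's x, y, z in cm, then the turn about the tool's z in rad. In form: [[x, y, z, roll], ...]. A call has 1 to 12 rows; each row shifts and turns the commanded pose from where the row before left it, along the tool's axes as they then stand; what a row does not reach is not made up. A row lasts 1/12 s, in which the tool goes at most 41.7 mm and 7.16 degrees, less where a joint would pass 70% of its speed; a pose out of reach is approached as far as the arm can. A call with a gripper value outside its range is refused whole. "jaw" is the closure, from 0 (fully open) to 1 (shut), set as the call begins (left out, the last holds). The fingers move at their own pace and stop on an object; "force" is the grip in N (left out, the last holds). Time passes only in rows, so rows that do not move let the fingers close. It gives the time, the measured TCP pose, the force and the opening at its end, in the units of the state.
- r.sense(): the state, without advancing time (a new reading comes with each control period).
- cams.grab_frame(name): name is "scene" or "top" or "wrist"; returns (picture, depth): 384x512x3 uint8, red, green, blue; 384x512 float32, mm along the optical axis (not along the pixel's ray), 0 where there is no reading.
- cams.camera_params(name): a dict with "fx", "fy", "cx", "cy" (pixels), "k1" (the pictures are not rectified: a ray, as slopes to the right and down, at radius r is drawn at 1 + k1 r^2 times it, then the intrinsics apply), "R" (3x3) and "t" (3): a world point X has camera coordinates R X + t. Camera axes: x right, y down, z forward; pixel columns grow to the right and rows downward; lengths in mm; the calibration is good to about 2 mm. A picture is of the moment at which its call begins: read the wrist's pose just before it. camera_params takes no time and is no camera call; for the wrist camera it gives the pose at the moment of the call.
- job.sign_off(): hands the job in, once; it reports no verdict.
The state is a dict: "clock": time; "qpos": joint angles; "qvel": joint speeds; "joint_efforts": joint torques, N m; "eef_pos": TCP position; "tcp_rot": TCP orientation; "contact_force": force on the tool from outside, world axes, zero at the start; "wrist_torque": the same for the moment, N m; "opening": opening from 0.0 (shut) to 1.0 (fully open).
Only numpy, scipy, OpenCV 4.12 (cv2) and the standard library are available. Lean on these libraries where they do the work, as an engineer would, in place of code of your own. Each camera call takes 0.05 s, during which the arm holds its last target. There are 200 camera calls.

## Task

Power up the cordless turntable: press the orange catch on the charger so the charged battery pack pops loose, slide the pack out of its dovetail, then slide it into the matching shoe at the front of the turntable until the catch there clicks and holds it fully home. Feel your way and never ram or force the pack in either dock, and leave the other things on the bench undisturbed.

Things in the scene. Friction and masses are not known exactly. Their poses are not given: they have to be found in the camera images.
- pack_center (a point): Black battery pack, green band and label; its centre, 33 mm above its underside. Body 84 (x) x 52 (y) x 54 mm high on a grey dovetail foot 12 mm high, 68 mm long, 43 mm wide. 0.3 to 0.6 kg. +x is its leading end when slid in, z up. Grasp it across y, at or just above the centre: docked, the rails' tops are 23 mm below the centre. Starts latched in the charger.
- pack: The same pack; origin at the centre of its underside, axes as above. A pocket under its foot takes the catch tooth.
- charger_seat (a point): Charger: grey dock, fixed, with a black box 50 mm high behind it (from x = 87 mm). Point on the channel floor, 22 mm above the bench, under the centre of the latched pack; x points the way in, z up. Two aluminium dovetail rails, 10 mm high, 73 mm over their outsides, x from -30 to +36 mm; about 1.4 mm play each way. Never load pack against charger with more than 45 N in all.
- charger_mouth (a point): Point on the charger's apron, level with the channel floor, 85 mm before the seat (the rails' flares begin at x = -45 mm of the seat, the apron ends at -135 mm). With its centre over this point or further out, the pack is clear of the rails and may be lifted.
- charger_paddle (a point): Centre of the top of the charger's orange release paddle (24 x 30 mm), 66 mm beyond the seat, 10 mm above the channel floor, 12 mm clear of the latched pack. Press straight down 5 to 6 mm (3 to 10 N; hard end at 6.5 mm): an ejector then pushes the pack about 26 to 40 mm out and the tooth no longer holds it, so the paddle can be let go.
- charger_catch (a joint): Travel of the charger's catch in m: 0 up, 0.0065 fully pressed; the pack is freed from about 0.004 on.
- shoe_seat (a point): Battery shoe at the front of the blue turntable, fixed; a dock of the same shape as the charger's. Point on its channel floor, 22 mm above the bench, under the centre of a pack at the nominal seat; x points the way in, z up. The true seat lies up to 10 mm before or beyond this, along x (stop and catch sit on an adjustable carriage), is not reported, and must be felt.
- shoe_mouth (a point): Point on the shoe's apron, level with the channel floor, 85 mm before the nominal seat, where the pack can be set down flat clear of rails and flares (as on the charger), then slid in along x. In the rails never load pack against turntable with more than 40 N in all (pins and tooth included).
- shoe_catch (a joint): Travel of the turntable's catch in m: 0 up; about 0.004 while the sliding pack holds the tooth down, from some 20 mm before the true seat; 0 again once it has clicked into the pocket, at about the seat. From 26 mm before the seat ejector pins push back (4 to 8 N); with the tooth the push takes 6 to 12 N until the click. A hard stop follows 3 mm beyond the seat.
- wheel (a point): Centre of the top of the turntable's aluminium wheel, 170 mm across, 62 mm above the bench, 186 mm beyond the shoe's seat; a pale stone blank 36 mm high is fixed on it.
- red_candle: Bystander: red candle, upright cylinder 44 mm across, 75 mm high, standing on the bench, origin under its centre. Not to be disturbed.
- cream_candle: Bystander: cream candle, upright cylinder 48 mm across, 60 mm high, standing on the bench, origin under its centre. Not to be disturbed.
- mug: Bystander: white mug, 80 mm across, 90 mm high, handle at +y, standing on the bench, origin under its centre. Not to be disturbed.
- glass_tube: Bystander: tall glass cup, 64 mm across, 160 mm high, standing on the bench, origin under its centre. Not to be disturbed.
- pepper_mill: Bystander: steel pepper mill, 60 mm across, 135 mm high, standing on the bench, origin under its centre. Not to be disturbed.
- stone_holder: Bystander: pale stone candle holder, slab 110 x 200 x 35 mm, standing on the bench, origin under its centre. Not to be disturbed.
- sanding_block: Bystander: cork sanding block 100 x 60 x 35 mm, standing on the bench, origin under its centre. Not to be disturbed.
Not all that is in view belongs to the job. What is meant by the pack is not blue or purple, and is the smaller of those in its own colour.

How it is judged (in metres and radians):
On the way, in this order (a step that is already met when the one before it is completed fails the run):
1. the charger's catch is pressed down and the pack springs loose outwards (value of joint charger_catch above 0.003 m and x of pack_center in the frame of charger_seat below -0.005 m and horizontal distance between pack_center and charger_seat below 0.06 m), for 0.02 s.
2. the pack has left the charger (horizontal distance between pack_center and charger_seat above 0.12 m), for 0.1 s.
3. the pack, in the turntable's rails, holds the catch tooth down as it slides in (value of joint shoe_catch above 0.002 m and horizontal distance between pack_center and shoe_seat below 0.035 m), for 0.05 s.
At the end, for the whole second after the job is handed in: The pack sits in the turntable's shoe, straight (0.06 rad, 3 mm sideways and in height), no more than 12.5 mm short and 14.5 mm beyond the nominal seat (the true one lies within 10 mm of it), the catch sprung back up within 1.2 mm (so clicked into the pocket), at rest (value of joint shoe_catch below 0.0012 m and x of pack_center in the frame of shoe_seat between -0.0125 and 0.0145 m and y of pack_center in the frame of shoe_seat between -0.003 and 0.003 m and z of pack_center in the frame of shoe_seat between 0.03 and 0.036 m and angle between the x axis of pack_center and the x axis of shoe_seat, either way round below 0.06 rad and linear speed of pack below 0.01 m/s); the robot touches nothing.
It fails at once if pack and turntable pressed together with more than 40 N in all while the pack is in the rails (contact force between pack and turntable above 40 N and horizontal distance between pack_center and shoe_seat below 0.06 m).
It fails at once if pack and charger pressed together with more than 45 N in all (contact force between pack and charger above 45 N).
It fails at once if the pack is tipped by more than 0.5 rad (angle between pack_center's own z axis and vertical above 0.5 rad).
It fails at once if a bystander on the bench is moved by more than 30 mm (distance of any of red_candle, cream_candle, mug, glass_tube, pepper_mill, stone_holder, sanding_block from where it was at the start of the episode above 0.03 m).
It also fails if it takes over 72 s, if anything falls off the work surface, if the arm or the gripper's body presses on something with over 40 N, if the wrist force passes 120 N, or if a joint passes its speed limit or range.

## Working session

There is one attempt and no reset: what is moved stays moved. The work goes in short steps, Python scripts to look and compute and a tool call to move; the robot and the scene stay as the last step left them, time stands still between calls to the robot, and variables do not carry over. Pictures are saved under pics/ and viewed, about 8 in all and at most 12, crops included, and the job is handed in when it is done.

Besides the shell and the picture viewer there is one more tool, called after ">>>" as name(argument=value, ...) on one line, values as JSON. drive_tool: Moves the arm, as the interface text tells. Its arguments: {"type":"object","properties":{"deltas":{"type":"array"},"jaw":{"type":"number"},"force":{"type":"number"}},"required":["deltas"]}

```bash
ls; mkdir -p pics
python3 - <<'E'
from rig import r,cams,job
import cv2,numpy as np
s=r.sense();print(s,r.tcp_to_tips)
for n in("scene","top"):
    p,d=cams.grab_frame(n);cv2.imwrite(f"pics/{n}0.png",p[:,:,::-1]);np.savez(f"pics/{n}0.npz",p=p,d=d)
    print(n,cams.camera_params(n))
a=cv2.imread("pics/scene0.png");b=cv2.imread("pics/top0.png")
cv2.imwrite("pics/t_big.png",cv2.resize(b,(800,600),interpolation=cv2.INTER_CUBIC))
cv2.imwrite("pics/s_big.png",cv2.resize(a,(800,600),interpolation=cv2.INTER_CUBIC))
E
```

```text
pics
{'clock': 0.0, 'qpos': array([-1.14841001e+00,  3.53677628e-01,  1.63414697e+00,  1.85947942e-05,
        1.15520772e+00, -2.41137002e-03]), 'qvel': array([-1.76871211e-03,  7.70476517e-04,  5.25106228e-06, -6.45207713e-04,
       -1.31812964e-03, -1.14274247e-04]), 'joint_efforts': array([ 4.83591175e-04, -6.05254626e+01, -3.42071271e+01,  9.51342327e-05,
        9.63197846e-03,  1.22656675e-05]), 'eef_pos': array([ 257.37536976, -568.98675987,  215.63779918]), 'tcp_rot': array([-3.14015303e+00, -2.04726684e-05,  4.24790152e-01]), 'contact_force': array([-0.0175315 ,  0.37571018,  0.34649667]), 'wrist_torque': array([-0.02258485,  0.0451084 , -0.00534541]), 'opening': 0.9999131163260161} 17.0
scene {'fx': 364.6901516689306, 'fy': 364.6901516689306, 'cx': 262.5038719452249, 'cy': 194.55249446033145, 'k1': -0.005345307330614376, 'R': array([[ 0.72461024,  0.68910694, -0.00846322],
       [ 0.58396088, -0.62047567, -0.52344974],
       [-0.36596407,  0.37435485, -0.85201452]]), 't': array([-362.23404615, -310.79331859, 1431.43443512])}
top {'fx': 368.02098633749017, 'fy': 368.02098633749017, 'cx': 261.5066289500398, 'cy': 192.4042222164892, 'k1': -0.035294349018077674, 'R': array([[ 2.93524395e-02, -9.99566410e-01,  2.32962173e-03],
       [-9.95946343e-01, -2.94442245e-02, -8.49936384e-02],
       [ 8.50253799e-02,  1.74592385e-04, -9.96378770e-01]]), 't': array([ -66.24116426,  561.15729889, 1334.87843229])}
```

View pics/t_big.png

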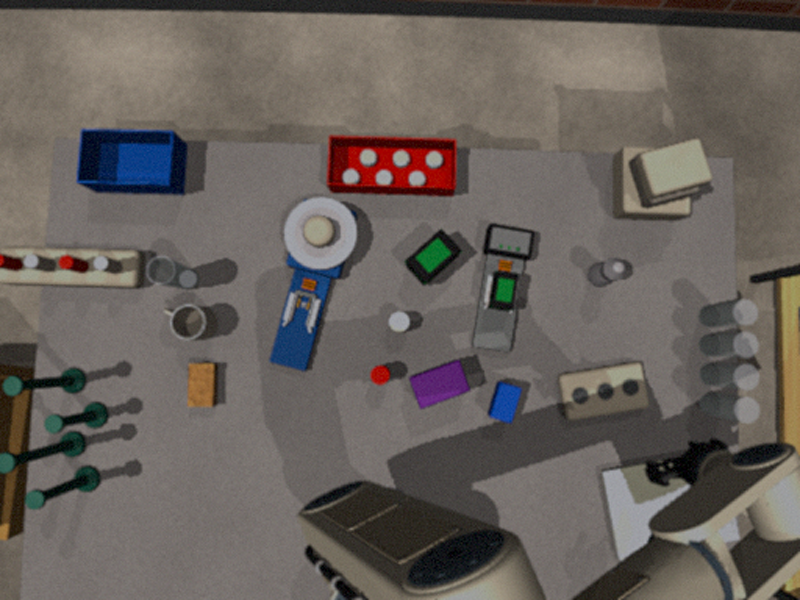

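View pics/s_big.png

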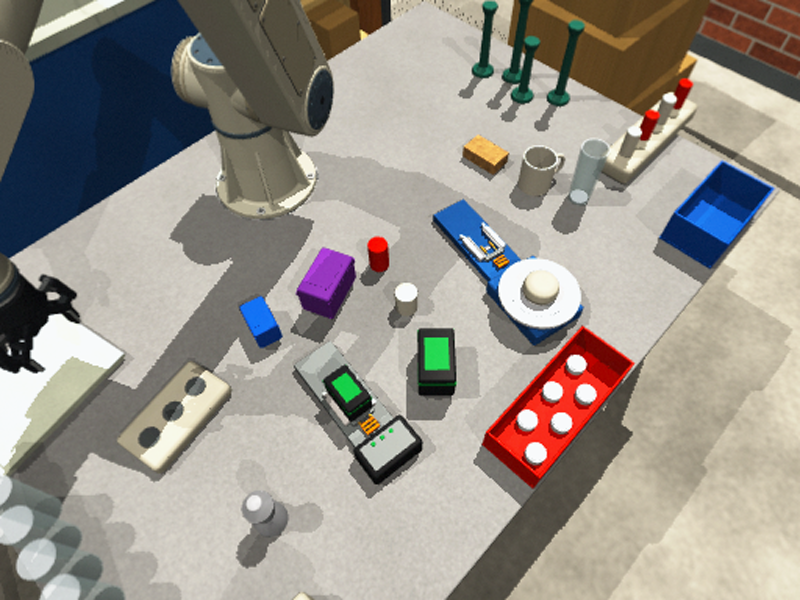

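Candidates for the pack, in 800x600 top-view pixels:
- Small black/green pack in the charger (505,290)
- Larger black/green block loose on the bench (433,257)
- Purple block (440,383)
- Blue block (505,400)

I choose the small one at (505,290). The charger paddle is at (504,266), the shoe paddle at (309,284) and the wheel at (320,232).

```bash
cat > h.py <<'E'
import numpy as np,cv2
def rays(c,uv):
    uv=np.atleast_2d(np.asarray(uv,float))
    K=np.array([[c['fx'],0,c['cx']],[0,c['fy'],c['cy']],[0,0,1.]])
    n=cv2.undistortPoints(uv.reshape(-1,1,2),K,np.array([c['k1'],0,0,0.])).reshape(-1,2)
    return np.c_[n,np.ones(len(n))]
def plane(c,uv,z):
    d=rays(c,uv)@c['R'];o=-c['R'].T@c['t'];return o+d*((z-o[2])/d[:,2])[:,None]
def cloud(c,dep):
    v,u=np.mgrid[:dep.shape[0],:dep.shape[1]]
    P=rays(c,np.c_[u.ravel(),v.ravel()])*dep.reshape(-1,1)
    W=(P-c['t'])@c['R'];W[dep.ravel()==0]=np.nan;return W.reshape(*dep.shape,3)
def hsv(p): return cv2.cvtColor(p,cv2.COLOR_RGB2HSV)
def blobs(m,amin=15):
    n,l,s,ce=cv2.connectedComponentsWithStats(m.astype(np.uint8))
    return [(ce[i],s[i],l==i) for i in range(1,n) if s[i,4]>=amin]
E
python3 - <<'E'
from rig import r,cams
from h import *
for n in("top","scene"):
    z=np.load(f"pics/{n}0.npz");p,d=z['p'],z['d'];c=cams.camera_params(n);W=cloud(c,d);H=hsv(p)
    print(n)
    m={'orange':((H[...,0]>8)&(H[...,0]<20)&(H[...,1]>190)&(H[...,2]>100),32),'green':((H[...,0]>50)&(H[...,0]<75)&(H[...,1]>150)&(H[...,2]>80),88)}
    for k,(mm,zz) in m.items():
        for ce,s,l in blobs(mm,25): print(k,ce.round(1),s[4],'plane',plane(c,ce,zz)[0].round(1),'cloud',np.nanmedian(W[l],0).round(1))
    # wheel: height 55..70, whitish
    mm=(abs(W[...,2]-62)<8)&(H[...,1]<60)&(H[...,2]>120)
    for ce,s,l in blobs(mm,200):
        ct=max(cv2.findContours(l.astype(np.uint8),0,2)[0],key=cv2.contourArea)
        if len(ct)>5:
            q=plane(c,cv2.convexHull(ct).reshape(-1,2),62)[:,:2].astype(np.float32)
            print('wheel?',ce.round(1),s[4],cv2.fitEllipse(q))
    if n=='top':
        print('bench z',np.nanmedian(W[200:240,250:260,2]))
        for nm,(u0,u1,v0,v1) in {'shoe':(165,225,170,245),'charger':(290,350,160,235)}.items():
            w=W[v0:v1,u0:u1].reshape(-1,3);w=w[(w[:,2]>14)&(w[:,2]<30)]
            # slices along x
            for x in np.arange(np.floor(w[:,0].min()/20)*20,w[:,0].max(),20):
                a=w[(w[:,0]>=x)&(w[:,0]<x+20)]
                if len(a)>5: print(nm,x+10,len(a),np.percentile(a[:,1],[1,50,99]).round(1),np.median(a[:,2]).round(1))
E
```

```text
top
orange [322.8 169.6] 42 plane [ 653.3 -273.7   32. ] cloud [ 652.2 -274.2   32.5]
orange [197.5 181.6] 39 plane [595.3 187.2  32. ] cloud [594.2 188.1  32.8]
green [277.1 163. ] 241 plane [ 663.5 -101.7   88. ] cloud [ 663.4 -101.4   90.6]
green [322.8 185.1] 133 plane [ 589.7 -265.1   88. ] cloud [ 589.9 -265.5   88.2]
wheel? [204.3 149. ] 1259 ((712.9266357421875, 161.47711181640625), (167.84214782714844, 168.6046142578125), 99.80055236816406)
bench z 1.5593347757563514
shoe 390.0 19 [189.  200.  220.9] 23.3
shoe 410.0 121 [184.2 227.1 274.2] 22.4
shoe 430.0 139 [180.1 221.3 271.5] 22.0
shoe 450.0 134 [177.2 225.  267.2] 22.3
shoe 470.0 140 [171.  214.2 262.4] 22.0
shoe 490.0 123 [165.4 212.8 257.4] 22.2
shoe 510.0 98 [161.7 213.6 253.9] 22.3
shoe 530.0 93 [157.9 202.3 247.8] 22.4
shoe 550.0 82 [152.2 196.5 244.1] 24.6
shoe 570.0 93 [148.2 188.4 238.5] 23.2
shoe 590.0 100 [142.5 173.3 235. ] 22.4
shoe 610.0 117 [117.7 183.5 231.7] 22.5
shoe 630.0 42 [114.1 205.  228.7] 21.9
charger 450.0 35 [-291.  -260.5 -222. ] 21.7
charger 470.0 130 [-292.4 -249.6 -205. ] 21.6
charger 490.0 
[... 240 characters left out ...]
228.3 -218.1] 23.5
charger 610.0 24 [-313.7 -231.1 -221.9] 22.1
charger 630.0 41 [-314.2 -246.  -224.5] 21.9
charger 650.0 94 [-317.5 -264.4 -227.8] 22.1
charger 670.0 99 [-321.7 -265.  -231.3] 22.8
charger 690.0 7 [-237.1 -227.8 -223.4] 20.9
scene
orange [320.2 166.4] 28 plane [595.3 188.8  32. ] cloud [594.5 189.5  32.4]
orange [235.9 271.9] 54 plane [ 654.7 -274.7   32. ] cloud [ 655.  -275.7   32.5]
green [279.1 226. ] 329 plane [ 663.7 -100.1   88. ] cloud [ 664.5 -100.8   90.5]
green [221.3 247.5] 207 plane [ 589.6 -263.9   88. ] cloud [ 590.7 -264.2   89.3]
wheel? [344.6 188.5] 1408 ((714.2113647460938, 160.83602905273438), (167.77139282226562, 171.61053466796875), 22.100770950317383)
```

>>> drive_tool(deltas=[[2.4,-0.53,0,0],[2.4,-0.53,0,0],[2.4,-0.53,0,0],[2.4,-0.53,0,0],[2.4,-0.53,0,0],[2.4,-0.53,0,0],[2.4,-0.53,0,0],[2.4,-0.53,0,0],[2.4,-0.53,0,0],[2.4,-0.53,0,0]], jaw=1)

```text
clock: 0.93
eef_pos: [455.1, -421.2, 216.0]
tcp_rot: [-3.141, 0.0, 0.425]
contact_force: [0.3, -0.1, 0.8]
opening: -0.001
```

>>> drive_tool(deltas=[[2.4,-0.53,0,0],[2.4,-0.53,0,0],[2.4,-0.53,0,0],[2.4,-0.53,0,0],[2.4,-0.53,0,0],[2.4,-0.53,0,0],[0,0,0,0.115],[0,0,0,0.115],[0,0,0,0.115],[0,0,0,0.115],[0,0,0,0.115]])

```text
clock: 1.85
eef_pos: [572.3, -333.6, 215.8]
tcp_rot: [-3.141, 0.001, -0.156]
contact_force: [-0.3, -0.4, 0.7]
opening: -0.001
```

Run:
```python
from rig import r,cams
from h import *
s=r.sense();print(s,r.tcp_to_tips)
c=cams.camera_params("wrist");p,d=cams.grab_frame("wrist");np.savez("pics/w1.npz",p=p,d=d,**c);cv2.imwrite("pics/w1.png",p[:,:,::-1]);print(c)
H=hsv(p)
for ce,q,l in blobs((H[...,0]>8)&(H[...,0]<20)&(H[...,1]>190)&(H[...,2]>100),40): print('or',ce,q,plane(c,ce,32)[0].round(1))
for ce,q,l in blobs((H[...,0]>50)&(H[...,0]<75)&(H[...,1]>150)&(H[...,2]>80),100): print('gr',ce,q,plane(c,ce,88)[0].round(1))
```

```text
{'clock': 1.85, 'qpos': array([-5.30065599e-01,  4.11824324e-01,  1.54699826e+00, -3.86839579e-05,
        1.18377868e+00,  1.19638234e+00]), 'qvel': array([-1.18983134e-03, -1.21593534e-03,  1.09815071e-03,  1.23036410e-03,
       -4.26214940e-04,  1.36850153e+00]), 'joint_efforts': array([ 1.60146290e-01, -6.51381612e+01, -3.47878504e+01,  6.79340068e-03,
        6.07066671e-03, -2.28045903e+00]), 'eef_pos': array([ 572.30320944, -333.64888922,  215.82715727]), 'tcp_rot': array([-3.14125710e+00,  9.51833776e-04, -1.55636830e-01]), 'contact_force': array([-0.2779944 , -0.38840556,  0.69098378]), 'wrist_torque': array([ 0.03328569, -0.04125709, -0.00354464]), 'opening': -0.0014804202378660876} 17.0
{'fx': 327.62750813228, 'fy': 327.62750813228, 'cx': 253.1212300748051, 'cy': 196.07493010600913, 'k1': -0.05823574369526138, 'R': array([[-1.56532904e-01, -9.87672480e-01,  7.22082678e-04],
       [-9.50088044e-01,  1.50775955e-01,  2.73128762e-01],
       [-2.69870634e-01,  4.20675961e-02, -9.61977213e-01]]), 't': array([-239.07792086,  557.92275977,  547.24383122])}
or [188.27522936 100.05504587] [169  89  29  24 109] [ 654.1 -279.4   32. ]
```

View pics/w1.png

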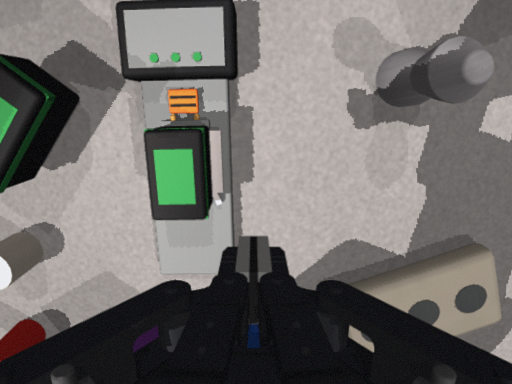

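The wrist picture shows the small black/green pack latched in the grey charger at (177,177), the orange paddle at (183,101) and the larger look-alike off to the left. The small pack is confirmed as the target.

Run:
```python
from h import *
c=dict(np.load("pics/w1.npz"));p,d=c['p'],c['d'];W=cloud(c,d);H=hsv(p)
m=(H[...,0]>5)&(H[...,0]<22)&(H[...,1]>150)&(H[...,2]>60);m[:,:160]=0;m[:,210:]=0;m[130:]=0
q=cv2.minAreaRect(np.argwhere(m)[:,::-1].astype(np.float32));print(q,plane(c,q[0],32).round(1))
g=(H[...,0]>50)&(H[...,0]<75)&(H[...,1]>150);g[:,:140]=0;g[130:240,:][:, :140]=0;g[:130]=0
q=cv2.minAreaRect(np.argwhere(g)[:,::-1].astype(np.float32));b=plane(c,cv2.boxPoints(q),88);print(b.round(1),b.mean(0).round(1))
w=W[70:280,130:240].reshape(-1,3);w=w[(abs(w[:,2]-22)<7)]
xs=[];ms=[]
for x in range(455,680,10):
    a=w[(w[:,0]>=x)&(w[:,0]<x+10),1]
    if len(a)>20: lo,hi=np.percentile(a,[.5,99.5]); print(x+5,lo.round(1),hi.round(1),((lo+hi)/2).round(1)); xs.append(x+5);ms.append([lo,hi])
ms=np.array(ms);print(np.polyfit(xs,ms,1))
```

```text
((183.0, 104.0), (30.0, 30.0), 90.0) [[ 651.2 -273.4   32. ]]
[[ 378.2 -191.4   88. ]
 [ 628.6 -287.5   88. ]
 [ 621.1 -310.9   88. ]
 [ 368.1 -221.2   88. ]] [ 499.  -252.7   88. ]
460 -274.4 -203.6 -239.0
470 -276.9 -202.6 -239.8
480 -282.4 -204.3 -243.4
490 -296.0 -205.4 -250.7
500 -297.7 -207.5 -252.6
510 -298.8 -208.8 -253.8
520 -300.1 -210.3 -255.2
530 -302.2 -211.8 -257.0
540 -303.8 -278.9 -291.3
550 -304.9 -283.3 -294.1
560 -306.6 -297.0 -301.8
570 -308.2 -298.4 -303.3
580 -309.1 -300.0 -304.6
590 -310.8 -301.2 -306.0
600 -312.4 -302.8 -307.6
610 -313.3 -304.1 -308.7
620 -315.0 -294.5 -304.7
630 -316.5 -227.5 -272.0
640 -317.4 -227.8 -272.6
650 -319.0 -228.9 -274.0
660 -320.5 -230.1 -275.3
670 -331.2 -231.6 -281.4
680 -282.9 -229.3 -256.1
[[-1.54894515e-01 -2.12322105e-01]
 [-2.16060664e+02 -1.26356531e+02]]
```

>>> drive_tool(deltas=[[1.8,-1.77,0,0],[1.8,-1.77,0,0],[1.8,-1.77,0,0],[1.8,-1.77,0,0],[0,0,2.5,0],[0,0,2.5,0],[0,0,2.5,0],[0,0,2.5,0],[0,0,2.0,0],[0,0,1.0,0],[0,0,0,0]])

```text
clock: 2.82
eef_pos: [652.5, -273.9, 83.4]
tcp_rot: [-3.14, 0.005, -0.148]
contact_force: [-0.7, 0.7, 0.0]
opening: -0.0
```

Run:
```python
from rig import r,cams
from h import *
s=r.sense();print(s['eef_pos'],s['tcp_rot'],s['contact_force'])
c=cams.camera_params("wrist");p,d=cams.grab_frame("wrist");np.savez("pics/w2.npz",p=p,d=d,**c);cv2.imwrite("pics/w2.png",p[:,:,::-1])
```

```text
[ 652.48810904 -273.92910843   83.38110706] [-3.14032943  0.00472232 -0.14847107] [-0.72737581  0.68786673  0.04805203]
```

View pics/w2.png

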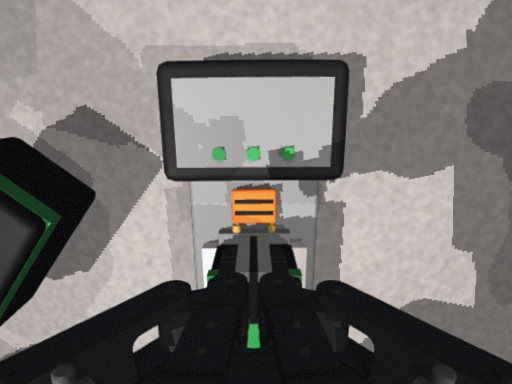

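Paddle at (254,207), centred on the fingers; the jaws line up with the dock. Lowering, then pressing by feel.

>>> drive_tool(deltas=[[0.1,0,1.0,0],[0,0,1.0,0],[0,0,0.7,0],[0,0,0.3,0],[0,0,0,0],[0,0,0,0]])

```text
clock: 3.37
eef_pos: [655.2, -274.9, 56.3]
tcp_rot: [-3.142, 0.0, -0.15]
contact_force: [0.3, 0.5, 0.6]
opening: 0.002
```

>>> drive_tool(deltas=[[0,0,0.1,0],[0,0,0.1,0],[0,0,0.1,0],[0,0,0.1,0],[0,0,0.1,0],[0,0,0,0]])

```text
clock: 3.87
eef_pos: [655.2, -274.8, 51.2]
tcp_rot: [-3.142, 0.0, -0.15]
contact_force: [0.5, 0.6, 0.3]
opening: 0.001
```

>>> drive_tool(deltas=[[0,0,0.1,0],[0,0,0.1,0],[0,0,0.1,0],[0,0,0.1,0],[0,0,0,0]])

```text
clock: 4.28
eef_pos: [655.1, -274.8, 47.1]
tcp_rot: [-3.141, 0.0, -0.15]
contact_force: [-0.3, 0.3, -0.7]
opening: 0.004
```

>>> drive_tool(deltas=[[0,0,0.1,0],[0,0,0.05,0],[0,0,0,0]])

```text
clock: 4.53
eef_pos: [655.2, -274.8, 45.7]
tcp_rot: [-3.142, 0.0, -0.15]
contact_force: [0.9, -0.4, -0.1]
opening: -0.0
```

>>> drive_tool(deltas=[[0,0,0.1,0],[0,0,0,0]])

```text
clock: 4.7
eef_pos: [655.2, -274.8, 44.7]
tcp_rot: [-3.142, 0.0, -0.15]
contact_force: [-0.0, 0.4, 0.4]
opening: 0.001
```

>>> drive_tool(deltas=[[0,0,0.1,0],[0,0,0,0]])

```text
clock: 4.87
eef_pos: [655.2, -274.8, 43.7]
tcp_rot: [-3.142, 0.0, -0.15]
contact_force: [-0.1, 0.3, -0.1]
opening: -0.001
```

>>> drive_tool(deltas=[[0,0,0.1,0],[0,0,0,0]])

```text
clock: 5.03
eef_pos: [655.2, -274.8, 42.7]
tcp_rot: [-3.142, 0.0, -0.15]
contact_force: [-0.3, 0.0, 0.4]
opening: 0.003
```

Run:
```python
from rig import r,cams
from h import *
out=[]
for n in("scene","top"):
    c=cams.camera_params(n);p,d=cams.grab_frame(n);H=hsv(p)
    for ce,s,l in blobs((H[...,0]>50)&(H[...,0]<75)&(H[...,1]>150)&(H[...,2]>80),25): print(n,ce.round(1),s[4],plane(c,ce,88)[0].round(1))
    cen=plane
    X=c['R']@np.array([640,-270,45])+c['t'];u=int(c['fx']*X[0]/X[2]+c['cx']);v=int(c['fy']*X[1]/X[2]+c['cy'])
    out.append(cv2.resize(p[max(v-50,0):v+50,u-50:u+50,::-1],(400,400),interpolation=cv2.INTER_CUBIC))
cv2.imwrite("pics/press.png",np.hstack(out))
```

```text
scene [279. 226.] 324 [ 663.3 -100.2   88. ]
top [277.  163.1] 228 [ 663.2 -101.5   88. ]
```

View pics/press.png

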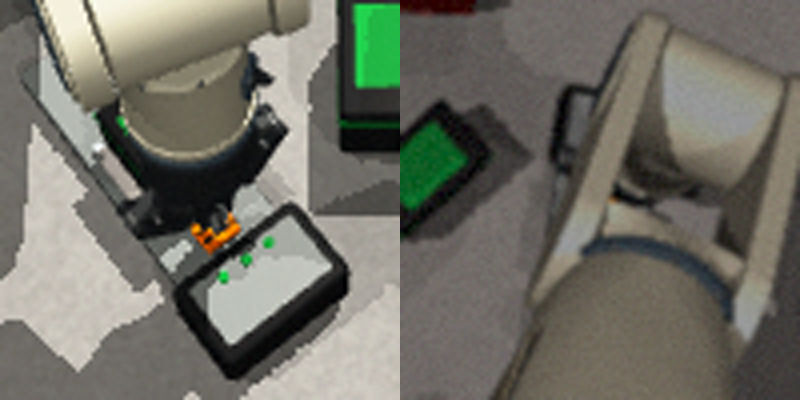

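The scene crop shows the fingertip right over the paddle at (215,232), with no force felt yet. I'll continue in small steps.

>>> drive_tool(deltas=[[0,0,0.1,0],[0,0,0,0]])

```text
clock: 5.3
eef_pos: [655.2, -274.8, 41.7]
tcp_rot: [-3.142, 0.0, -0.15]
contact_force: [0.1, 0.1, -0.2]
opening: -0.002
```

>>> drive_tool(deltas=[[0,0,0.1,0],[0,0,0,0]])

```text
clock: 5.47
eef_pos: [655.2, -274.8, 40.7]
tcp_rot: [-3.142, 0.0, -0.15]
contact_force: [0.2, 1.1, 0.5]
opening: -0.002
```

>>> drive_tool(deltas=[[0,0,0.1,0],[0,0,0,0]])

```text
clock: 5.63
eef_pos: [655.1, -274.8, 39.7]
tcp_rot: [-3.142, 0.0, -0.15]
contact_force: [0.2, -0.1, -0.0]
opening: 0.004
```

Run:
```python
from rig import r,cams
from h import *
c=cams.camera_params("wrist");p,d=cams.grab_frame("wrist");np.savez("pics/w3.npz",p=p,d=d,**c)
p2,_=cams.grab_frame("scene")
cv2.imwrite("pics/w3.png",np.hstack([cv2.resize(p[130:330,150:350,::-1],(400,400)),cv2.resize(p2[220:310,170:260,::-1],(400,400),interpolation=cv2.INTER_CUBIC)]))
W=cloud(c,d);
for v in range(195,275,8): print(v,W[v,[232,240,248,254,260,268,276],2].round(0), W[v,254].round(0))
```

```text
195 [51. 51. 50. 51. 51. 51. 51.] [ 682. -278.   51.]
203 [49. 50. 50. 49. 50. 49. 49.] [ 678. -278.   49.]
211 [24. 23. 24. 23. 23. 22. 23.] [ 665. -276.   23.]
219 [33. 34. 34. 32. 32. 33. 34.] [ 664. -276.   32.]
227 [33. 34. 33. 33. 33. 34. 34.] [ 660. -275.   33.]
235 [33. 33. 33. 33. 33. 33. 32.] [ 655. -274.   33.]
243 [34. 68. 67. 67. 67. 67. 34.] [ 665. -276.   67.]
251 [68. 76. 74. 76. 77. 77. 68.] [ 666. -276.   76.]
259 [76. 84. 84. 84. 84. 83. 76.] [ 666. -276.   84.]
267 [82. 89. 91. 91. 89. 89. 83.] [ 667. -276.   91.]
```

View pics/w3.png

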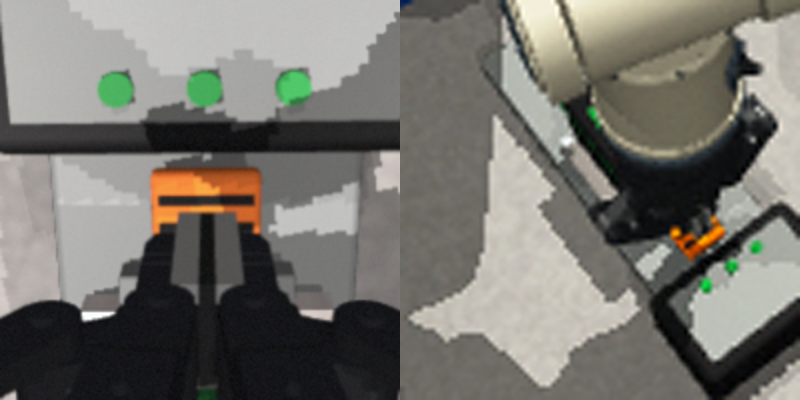

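Pack not sprung: the paddle top still reads 33 mm, and the finger front is seen at z≈67, which does not fit the TCP-to-tip figure. I'll measure the fingers in the tool frame.

Run:
```python
from rig import r,cams
from h import *
s=r.sense();print(s['eef_pos'],r.tcp_to_tips,s['joint_efforts'])
from scipy.spatial.transform import Rotation as Ro
for f,T,rot in(("w3",s['eef_pos'],s['tcp_rot']),("w1",np.array([572.3,-333.6,215.8]),[np.pi,0,-.156])):
    c=dict(np.load(f"pics/{f}.npz"));W=cloud(c,c['d']);R=Ro.from_euler('xyz',rot).as_matrix()
    print(f,'cam in tool',((-c['R'].T@c['t']-T)@R).round(0))
    for v in list(range(232,250,3))+[260,280,300,340]: print(v,[(x.round(0).tolist(),) for x in ((W[v,[240,247,253,260,268]]-T)@R)], c['d'][v,[247,260]])
```

```text
[ 655.25476345 -274.83502314   39.82194968] 17.0 [-1.22808060e-04 -7.55734992e+01 -2.87260687e+01  1.61001026e-04
 -2.06274184e-03 -2.33382039e-06]
w3 cam in tool [  68.   -1. -158.]
232 [([2.0, -8.0, 7.0],), ([2.0, -4.0, 6.0],), ([2.0, -1.0, 6.0],), ([2.0, 3.0, 6.0],), ([2.0, 7.0, 6.0],)] [176.24518 176.01459]
235 [([-0.0, -8.0, 7.0],), ([-0.0, -4.0, 6.0],), ([0.0, -1.0, 6.0],), ([0.0, 3.0, 6.0],), ([-0.0, 7.0, 7.0],)] [177.15083 177.06291]
238 [([10.0, -7.0, -22.0],), ([10.0, -4.0, -20.0],), ([10.0, -1.0, -22.0],), ([10.0, 2.0, -21.0],), ([11.0, 6.0, -23.0],)] [148.88611 148.0548 ]
241 [([10.0, -7.0, -25.0],), ([10.0, -4.0, -25.0],), ([10.0, -1.0, -25.0],), ([10.0, 2.0, -26.0],), ([11.0, 5.0, -26.0],)] [144.25761 143.45032]
244 [([10.0, -7.0, -27.0],), ([11.0, -4.0, -29.0],), ([11.0, -1.0, -29.0],), ([10.0, 2.0, -29.0],), ([11.0, 5.0, -29.0],)] [140.23262 140.47404]
247 [([11.0, -7.0, -32.0],), ([11.0, -4.0, -32.0],), ([10.0, -1.0, -31.0],), ([10.0, 2.0, -31.0],), ([10.0, 5.0, -32.0],)] [137.11583 138.40654]
260 [([11.0, -6.0, -44.0],), ([11.0, -3.0, -44.0],), ([11.0, -1.0, -45.0],
[... 1301 characters left out ...]
, ([10.0, -4.0, -31.0],), ([10.0, -1.0, -32.0],), ([11.0, 2.0, -33.0],), ([11.0, 5.0, -33.0],)] [138.69954 136.48549]
260 [([11.0, -6.0, -45.0],), ([11.0, -3.0, -45.0],), ([11.0, -1.0, -45.0],), ([10.0, 2.0, -44.0],), ([11.0, 5.0, -44.0],)] [124.35571  126.437935]
280 [([12.0, -5.0, -61.0],), ([12.0, -3.0, -61.0],), ([8.0, -1.0, -54.0],), ([11.0, 1.0, -60.0],), ([12.0, 4.0, -62.0],)] [109.67928 110.1919 ]
300 [([12.0, -5.0, -72.0],), ([5.0, -3.0, -63.0],), ([-1.0, -1.0, -53.0],), ([5.0, 1.0, -62.0],), ([12.0, 3.0, -73.0],)] [109.16292 109.75568]
340 [([4.0, -5.0, -81.0],), ([-10.0, -3.0, -64.0],), ([-204.0, -1.0, 169.0],), ([-10.0, 1.0, -64.0],), ([7.0, 3.0, -85.0],)] [112.145164 111.867424]
```

The fingertip front is really at tool z ≈ -20, not +17, in both wrist pictures. That agrees with the lack of contact. So the real tips sit about 37 mm behind the stated position, and contact should come at reported TCP z ≈ 12. I'll go on by feel.

>>> drive_tool(deltas=[[0,0,0.7,0],[0,0,0.7,0],[0,0,0.5,0],[0,0,0.2,0],[0,0,0.1,0],[0,0,0,0]])

```text
clock: 6.23
eef_pos: [655.1, -274.8, 17.5]
tcp_rot: [-3.141, 0.001, -0.15]
contact_force: [-0.4, 0.9, 0.1]
opening: 0.001
```

>>> drive_tool(deltas=[[0,0,0.1,0],[0,0,0.1,0],[0,0,0,0]])

```text
clock: 6.48
eef_pos: [655.5, -275.0, 16.2]
tcp_rot: [3.141, -0.001, -0.15]
contact_force: [-0.4, -0.3, 1.3]
opening: -0.005
```

>>> drive_tool(deltas=[[0,0,0.1,0],[0,0,0.1,0],[0,0,0,0]])

```text
clock: 6.73
eef_pos: [655.5, -274.9, 14.0]
tcp_rot: [3.141, -0.001, -0.15]
contact_force: [-0.3, -0.1, 3.6]
opening: 0.002
```

>>> drive_tool(deltas=[[0,0,0.1,0],[0,0,0,0]])

```text
clock: 6.9
eef_pos: [655.6, -275.0, 13.0]
tcp_rot: [3.141, -0.001, -0.15]
contact_force: [-0.9, -1.0, 4.0]
opening: -0.0
```

>>> drive_tool(deltas=[[0,0,0.1,0],[0,0,0,0]])

```text
clock: 7.07
eef_pos: [655.6, -275.0, 12.0]
tcp_rot: [3.141, -0.001, -0.15]
contact_force: [0.5, -0.3, 5.8]
opening: 0.003
```

>>> drive_tool(deltas=[[0,0,0.1,0],[0,0,0,0],[0,0,0,0]])

```text
clock: 7.32
eef_pos: [655.6, -275.0, 11.1]
tcp_rot: [3.141, -0.001, -0.15]
contact_force: [-0.1, -0.9, 6.0]
opening: -0.008
```

```bash
cat > pk.py <<'E'
from rig import r,cams
from h import *
def pack(cs=("scene","top"),z=88,save=None,near=None):
    for n in cs:
        c=cams.camera_params(n);p,d=cams.grab_frame(n);H=hsv(p);W=cloud(c,d)
        if save: cv2.imwrite(f"pics/{save}_{n}.png",p[:,:,::-1])
        for ce,s,l in blobs((H[...,0]>50)&(H[...,0]<75)&(H[...,1]>150)&(H[...,2]>60),25): print(n,ce.round(1),s[4],plane(c,ce,z)[0].round(1),'cloud',np.nanmedian(W[l],0).round(1))
E
python3 -c "
from pk import *
pack(save='p1')"
```

```text
scene [279. 226.] 324 [ 663.3 -100.2   88. ] cloud [ 663.9 -101.1   90.4]
top [277. 163.] 253 [ 663.7 -101.3   88. ] cloud [ 663.  -101.2   90. ]
```

>>> drive_tool(deltas=[[0,0,-0.5,0],[0,0,-2.0,0],[0,0,-2.5,0],[0,0,-2.5,0],[0,0,-2.5,0],[0,0,-2.5,0],[-2,3.0,-2.5,0],[-2,3.0,-1.5,0],[-2,3.0,0,0],[-1,2.0,0,0],[0,0,0,0]], jaw=0)

```text
clock: 8.33
eef_pos: [567.7, -375.0, 174.8]
tcp_rot: [3.14, 0.001, -0.153]
contact_force: [0.7, 0.4, -0.4]
opening: 0.997
```

```bash
python3 -c "
from pk import *
s=r.sense();print(s['eef_pos'],s['tcp_rot'])
pack(('top','scene','wrist'),save='p2')"
```

```text
[ 567.71013816 -375.04188765  174.83858553] [ 3.14046911e+00  1.14673239e-03 -1.53256227e-01]
top [277.  162.9] 260 [ 663.8 -101.4   88. ] cloud [ 663.4 -101.5   90.3]
top [321.3 193.9] 149 [ 558.3 -260.2   88. ] cloud [ 557.9 -259.3   88.7]
scene [279.1 226. ] 330 [ 663.8 -100.1   88. ] cloud [ 664.8 -101.1   90.7]
scene [215.1 239.6] 199 [ 558.4 -259.6   88. ] cloud [ 559.2 -260.    88.9]
wrist [116.9  54.7] 35 [ 686.6 -292.    88. ] cloud [ 693.3 -279.8   54.2]
wrist [141.5  54.5] 53 [ 683.7 -309.4   88. ] cloud [ 690.1 -299.5   54.3]
wrist [92.9 56.1] 40 [ 688.7 -274.7   88. ] cloud [ 695.9 -260.2   54.2]
```

>>> drive_tool(deltas=[[-0.54,-2.24,0,0],[-0.54,-2.24,0,0],[-0.54,-2.24,0,0],[-0.54,-2.24,0,0],[-0.54,-2.24,0,0],[0,0,2.0,0],[0,0,2.0,0],[0,0,1.5,0],[0,0,0,0],[0,0,0,0]])

```text
clock: 9.32
eef_pos: [560.9, -255.7, 118.9]
tcp_rot: [-3.141, 0.002, -0.149]
contact_force: [-0.2, -0.3, 0.2]
opening: 1.001
```

```bash
cat > wr.py <<'E'
from pk import *
from scipy.spatial.transform import Rotation as Ro
def wrist(name,z=88):
    s=r.sense();T=s['eef_pos'];R=Ro.from_euler('xyz',s['tcp_rot']).as_matrix();print(T.round(1),s['tcp_rot'].round(4),s['contact_force'].round(1))
    c=cams.camera_params("wrist");p,d=cams.grab_frame("wrist");np.savez(f"pics/{name}.npz",p=p,d=d,T=T,Rt=R,**c);cv2.imwrite(f"pics/{name}.png",p[:,:,::-1])
    H=hsv(p);W=cloud(c,d);g=(H[...,0]>50)&(H[...,0]<75)&(H[...,1]>150)&(H[...,2]>60)
    for ce,q,l in blobs(g,60): print('green',ce.round(1),q,plane(c,ce,z)[0].round(1),'tool',((plane(c,ce,z)[0]-T)@R).round(1),np.nanmedian(W[l],0).round(1))
    return c,p,d,W,T,R,H
E
python3 -c "
from wrist import *" 2>/dev/null; python3 -c "
from wr import *
wrist('w4')"
```

```text
[ 560.9 -255.7  118.9] [-3.1408e+00  2.0000e-03 -1.4880e-01] [-0.2 -0.3  0.2]
green [ 6.8 70. ] [  0  50  21  46 377] [ 669.7 -130.6   88. ] tool [  89.1 -139.8   30.8] [ 669.6 -132.4   90.8]
green [262.3 222.4] [ 234  184   58   78 4103] [ 558.3 -259.9   88. ] tool [-1.9  4.6 30.9] [ 559.  -259.9   89.7]
```

View pics/w4.png

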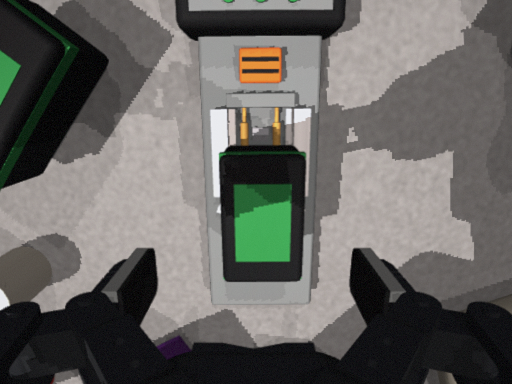

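The pack has popped out with its label at (262,222). The jaws are centred near column 254 around it, and the lateral error is 4.6 mm. I'll correct that and descend.

>>> drive_tool(deltas=[[-0.2,0.46,0,0],[0,0,0,0],[0,0,2.0,0],[0,0,2.0,0],[0,0,2.0,0],[0,0,2.0,0],[0,0,1.5,0],[0,0,0.3,0],[0,0,0,0]])

```text
clock: 10.12
eef_pos: [557.9, -261.4, 21.3]
tcp_rot: [-3.141, 0.001, -0.151]
contact_force: [0.3, 0.8, -0.8]
opening: 1.006
```

```bash
python3 -c "
from wr import *
c,p,d,W,T,R,H=wrist('w5')
# pack top black edges: points z in 80..95
m=(abs(W[...,2]-87)<6); t=((W-T)@R)[m]; 
for x in range(-40,45,10):
    a=t[(t[:,0]>=x)&(t[:,0]<x+10)&(abs(t[:,1])<45)]
    if len(a)>20: print(x,np.percentile(a[:,1],[2,98]).round(1))
"
```

```text
[ 557.9 -261.4   21.3] [-3.1413e+00  1.0000e-03 -1.5060e-01] [ 0.3  0.8 -0.8]
green [251.5 189.7] [168 186 165   8 798] [ 602.1 -266.6   88. ] tool [ 44.5  -1.5 -66.7] [ 599.6 -266.3   78.3]
green [251.  298.2] [ 195  253  113   95 8950] [ 566.6 -260.9   88. ] tool [  8.5  -1.8 -66.7] [ 567.8 -260.9   89.7]
-20 [-27.4  24.1]
-10 [-26.   23.4]
0 [-44.1  42.9]
10 [-26.8  42.7]
20 [-25.9  22.3]
30 [-26.   22.2]
40 [-26.3  22.4]
```

>>> drive_tool(deltas=[[0,-0.12,0,0],[0,0,0,0]])

```text
clock: 10.33
eef_pos: [559.3, -260.4, 23.0]
tcp_rot: [3.141, -0.002, -0.15]
contact_force: [-0.8, 0.5, -0.3]
opening: 1.001
```

>>> drive_tool(deltas=[[0,0,0,0],[0,0,0,0],[0,0,0,0],[0,0,0,0],[0,0,0,0]], jaw=1, force=20)

```text
clock: 10.75
eef_pos: [558.8, -260.2, 22.2]
tcp_rot: [3.141, -0.001, -0.15]
contact_force: [-0.7, 1.3, 5.1]
opening: 0.614
```

>>> drive_tool(deltas=[[0,0,-0.03,0],[0,0,0,0],[0,0,0,0]], force=60)

```text
clock: 11.0
eef_pos: [558.8, -260.3, 22.3]
tcp_rot: [3.141, -0.001, -0.15]
contact_force: [-0.2, -0.6, 5.4]
opening: 0.603
```

>>> drive_tool(deltas=[[-0.2,0,0,0],[-0.3,0,0,0],[-0.3,0,0,0],[-0.3,0,0,0],[0,0,0,0]])

```text
clock: 11.42
eef_pos: [547.4, -258.5, 22.3]
tcp_rot: [3.141, -0.001, -0.15]
contact_force: [-0.3, 0.2, 8.7]
opening: 0.599
```

>>> drive_tool(deltas=[[-0.3,0,-0.05,0],[-0.4,0,0,0],[-0.4,0,0,0],[-0.4,0,0,0],[0,0,0,0]])

```text
clock: 11.83
eef_pos: [531.6, -255.9, 22.3]
tcp_rot: [-3.141, 0.001, -0.15]
contact_force: [-1.6, 0.4, 4.2]
opening: 0.604
```

>>> drive_tool(deltas=[[-0.4,0,-0.05,0],[-0.5,0,0,0],[-0.5,0,0,0],[-0.5,0,0,0],[-0.5,0,0,0],[-0.5,0,0,0],[-0.5,0,0,0],[0,0,0,0]])

```text
clock: 12.5
eef_pos: [497.6, -250.7, 22.7]
tcp_rot: [-3.141, 0.001, -0.15]
contact_force: [0.2, -0.2, -3.6]
opening: 0.605
```

```bash
python3 -c "
from wr import *
pack(('scene','top'))
c,p,d,W,T,R,H=wrist('w6')
import math
a=np.array([math.cos(-.145),math.sin(-.145)]);print('TCP along dock',(T[:2]-[589.3,-265])@a,'lat',(T[:2]-[589.3,-265])@[-a[1],a[0]])"
```

```text
scene [279. 226.] 326 [ 663.5 -100.2   88. ] cloud [ 664.2 -101.5   90.6]
scene [206.3 227.2] 79 [ 510.  -250.4   88. ] cloud [ 510.7 -250.5   89.6]
scene [281.  245.7] 31 [ 710.  -142.9   88. ] cloud [ 708.6 -136.4   73.7]
top [277. 163.] 266 [ 663.7 -101.5   88. ] cloud [ 663.3 -101.4   90. ]
[ 499.  -251.1   23. ] [ 3.1416e+00 -2.0000e-04 -1.5040e-01] [ 0.5 -0.6 -4.1]
green [252.9 298. ] [ 198  254  111   94 9304] [ 506.5 -251.1   88. ] tool [  7.5  -1.2 -65. ] [ 508.2 -251.2   90.3]
TCP along dock -91.367017131321 lat 0.6572198657978969
```

The pack is free of the rails. The wrist carries about 4 N (0.42 kg) and the pack is 91 mm out. Lifting and carrying it to the shoe.

>>> drive_tool(deltas=[[0,0,-0.5,0],[0,0,-1.5,0],[0,0,-2.2,0],[0,0,-2.2,0],[0,0,-2.2,0],[0,0,-1.5,0],[0,0,-0.7,0],[0,0,0,0.0735],[-0.3,-1.0,0,0],[-0.6,-2.0,0,0]])

```text
clock: 13.48
eef_pos: [497.1, -220.5, 130.7]
tcp_rot: [3.141, -0.0, -0.224]
contact_force: [-0.3, 0.9, -3.4]
opening: 0.6
```

```bash
python3 -c "
from wr import *
c,p,d,W,T,R,H=wrist('w7')
print(((np.array([442.4,222.8,T[2]])-T)@R).round(1),r.sense()['qpos'].round(2))"
```

```text
[ 497.1 -220.5  130.7] [ 3.1411e+00 -5.0000e-04 -2.2410e-01] [-0.3  0.9 -3.4]
green [ 7.4 17.6] [  0   0  24  53 642] [ 645.5 -107.2   88. ] tool [ 119.6 -143.4   42.7] [ 645.4 -108.7   90.8]
green [59.8 10.2] [ 50   0  20  21 140] [ 640.7 -139.4   88. ] tool [ 121.9 -111.    42.7] [ 645.3 -133.9   75.7]
green [253.5 190.4] [173 188 162   9 767] [ 512.2 -223.3   88. ] tool [15.3 -0.6 42.7] [ 537.8 -228.6  186.7]
green [253.1 298.4] [ 198  254  111   94 8885] [ 435.6 -205.4   88. ] tool [-63.3  -1.   42.7] [ 506.  -221.2  198. ]
[-1.518e+02 -4.201e+02 -3.000e-01] [-0.41  0.33  1.89  0.    0.93  1.38]
```

>>> drive_tool(deltas=[[-0.84,-2.33,0,0],[-0.84,-2.33,0,0],[-0.84,-2.33,0,0],[-0.84,-2.33,0,0],[-0.84,-2.33,0,0],[-0.84,-2.33,0,0],[-0.84,-2.33,0,0],[-0.84,-2.33,0,0],[-0.84,-2.33,0,0],[-0.84,-2.33,0,0],[-0.84,-2.33,0,0]])

```text
clock: 14.45
eef_pos: [462.5, 52.1, 130.3]
tcp_rot: [3.141, 0.001, -0.222]
contact_force: [0.8, -0.7, -3.6]
opening: 0.603
```

>>> drive_tool(deltas=[[-0.84,-2.33,0,0],[-0.84,-2.33,0,0],[-0.84,-2.33,0,0],[-0.84,-2.33,0,0],[-0.84,-2.33,0,0],[-0.6,-1.6,0,0],[-0.4,-1.0,0,0],[0,0,0,0],[0,0,0,0],[0,0,0,0]])

```text
clock: 15.28
eef_pos: [444.2, 200.4, 130.6]
tcp_rot: [3.141, 0.001, -0.223]
contact_force: [-0.7, -0.7, -3.0]
opening: 0.599
```

```bash
python3 -c "
from wr import *
c,p,d,W,T,R,H=wrist('w8')
b=(H[...,0]>105)&(H[...,0]<125)&(H[...,1]>130)
# shoe/apron: points z~22, and rails z~32, base edges in tool frame
t=(W-T)@R
for nm,m in(('floor',abs(W[...,2]-22)<6),('rail',(abs(W[...,2]-33)<4)&(H[...,1]<80))):
    q=W[m];
    for x in range(400,640,15):
        a=q[(q[:,0]>=x)&(q[:,0]<x+15)]
        if len(a)>30: print(nm,x+7.5,len(a),np.percentile(a[:,1],[1,50,99]).round(1))
o=(H[...,0]>5)&(H[...,0]<22)&(H[...,1]>170)&(H[...,2]>80)
for ce,q,l in blobs(o,40): print('or',ce.round(1),q,plane(c,[q[0]+q[2]/2-.5,q[1]+q[3]/2-.5],32)[0].round(1))
pack(('scene','top'))
"
```

```text
[444.2 200.4 130.6] [ 3.1408e+00  6.0000e-04 -2.2310e-01] [-0.7 -0.7 -3. ]
green [254.2 190.4] [173 188 162   8 752] [459.2 197.2  88. ] tool [15.4 -0.3 42.6] [484.7 191.9 186.6]
green [253.1 298.1] [ 198  254  111   94 8791] [383.  215.3  88. ] tool [-63.   -1.1  42.7] [453.3 199.7 197.9]
floor 407.5 504 [  6.6 402.3 457.7]
floor 452.5 88 [174.1 182.4 432.3]
floor 467.5 1660 [171.8 211.4 426. ]
floor 482.5 2154 [168.3 218.5 413. ]
floor 497.5 2037 [-13.3 214.5 409.2]
floor 512.5 1612 [ -5.  204.9 410.5]
floor 527.5 1557 [-17.9 199.7 249.7]
floor 542.5 1160 [155. 201. 246.]
floor 557.5 1293 [151.2 194.5 242.5]
floor 572.5 1282 [147.7 170.9 239.4]
floor 587.5 1155 [158.3 214.2 235.8]
floor 602.5 80 [217.9 228.2 234.3]
rail 467.5 52 [413.5 416.6 423.7]
rail 482.5 186 [179.  409.  414.2]
rail 497.5 618 [-13.7 182.2 408.6]
rail 512.5 1059 [ -5.1 183.9 243.7]
rail 527.5 1138 [-13.8 182.7 241.6]
rail 542.5 1036 [163.4 181.9 238.3]
rail 557.5 995 [161.4 217.  234.4]
rail 572.5 1215 [170.3 202.2 231.4]
rail 587.5 32 [180.7 203.3 217.1]
or [223.8   2.4] [203   0  42   6 240] [584.5 190.8  32. ]
scene [295.  109.8] 53 [390.2 287.4  88. ] cloud [457.4 200.7 197.6]
scene [279.1 226. ] 330 [ 663.8 -100.1   88. ] cloud [ 664.7 -101.3   90.6]
top [277. 163.] 268 [ 663.6 -101.4   88. ] cloud [ 663.  -101.4   90.3]
```

View pics/w8.png

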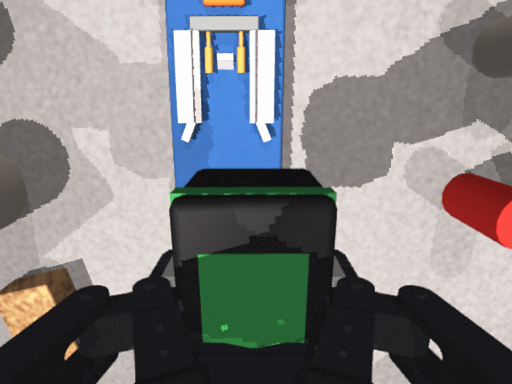

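The pack is held square (label at (253,298)). Ahead of it lies the blue shoe, with its channel centred on column 224, rails at columns 185/262, tooth at (225,62) and pins at (209,52)/(241,52). Now computing the lateral offset and yaw in the tool frame.

```bash
python3 -c "
from h import *
c=dict(np.load('pics/w8.npz'));p,d,T,R=c['p'],c['d'],c['T'],c['Rt'];H=hsv(p);W=cloud(c,d);t=(W-T)@R
b=(H[...,0]>100)&(H[...,0]<128)&(H[...,1]>120)
L=[];Rr=[]
for v in range(10,185,4):
    u=np.where(b[v,140:310])[0]+140
    if len(u)>20: L.append((u.min()-.5,v));Rr.append((u.max()+.5,v))
f=[]
for nm,e in(('L',L),('R',Rr)):
    q=(plane(c,e,22)-T)@R;k=np.polyfit(q[:,0],q[:,1],1)
    res=q[:,1]-np.polyval(k,q[:,0]);g=abs(res)<1.5;k=np.polyfit(q[g,0],q[g,1],1);f.append(k);print(nm,k,g.mean(),q[:,0].min(),q[:,0].max())
m=(f[0]+f[1])/2;print('centre tool y at x=0',m[1],'slope',m[0],'width',f[0][1]-f[1][1])
# white rails at z=32
w=(H[...,1]<40)&(H[...,2]>200);w[125:]=0;w[:30]=0;w[:,:168]=0;w[:,282:]=0
rows=[(np.where(w[v])[0].min()-.5,np.where(w[v])[0].max()+.5,v) for v in range(35,118,4) if w[v].sum()>10]
a=(plane(c,[(x[0],x[2]) for x in rows],32)-T)@R;e=(plane(c,[(x[1],x[2]) for x in rows],32)-T)@R
mid=(a[:,1]+e[:,1])/2;print('rail width',np.median(e[:,1]-a[:,1]),'mid fit',np.polyfit(a[:,0],mid,1))
g=(H[...,0]>50)&(H[...,0]<75)&(H[...,1]>150);g[:240]=0
print('label tool y edges',np.nanpercentile(t[g][:,1],[2,98]),'green rim',np.nanpercentile(t[186:195][((H[186:195,:,0]>50)&(H[186:195,:,0]<75)&(H[186:195,:,1]>150))][:,1],[1,99]))
for v in (280,320): 
    u=np.where((H[v,:,0]>50)&(H[v,:,0]<75)&(H[v,:,1]>150))[0]; print(v,u.min(),u.max(),t[v,u.min()+2].round(1),t[v,u.max()-2].round(1))
"
```

```text
L [ 4.07865611e-03 -6.64715424e+01] 1.0 12.224445369759307 137.1335052930855
R [9.24300865e-03 2.16030957e+01] 0.17073170731707318 12.16087814199159 136.53840657368656
centre tool y at x=0 -22.434223340005648 slope 0.006660832382775492 width -88.0746381340305
rail width 73.57789843032478 mid fit [  0.03871992 -26.04308879]
label tool y edges [-17.2878593  15.1518809] green rim [-26.29658024  24.03128317]
280 201 306 [ 15.1 -16.8 -66.8] [ 15.5  14.8 -67.6]
320 202 304 [  1.  -17.  -67.9] [  0.6  14.9 -67.4]
```

>>> drive_tool(deltas=[[-0.35,-1.05,0,0.004],[-0.35,-1.05,0,0],[0,0,0,0],[0,0,1.5,0],[0,0,2.0,0],[0,0,2.0,0],[0,0,2.0,0],[0,0,1.5,0],[0,0,1.0,0],[0,0,0,0],[0,0,0,0]])

```text
clock: 16.35
eef_pos: [442.5, 223.0, 30.9]
tcp_rot: [3.141, 0.001, -0.228]
contact_force: [0.6, 0.5, -3.1]
opening: 0.6
```

>>> drive_tool(deltas=[[0,0,0.2,0],[0,0,0.2,0],[0,0,0.1,0],[0,0,0,0]])

```text
clock: 16.68
eef_pos: [442.7, 223.2, 26.3]
tcp_rot: [-3.141, -0.0, -0.228]
contact_force: [0.4, 0.2, -4.5]
opening: 0.601
```

```bash
python3 -c "
from wr import *
c,p,d,W,T,R,H=wrist('w9');t=(W-T)@R
m=(abs(W[...,2]-22)<6)&(H[...,0]>100)&(H[...,0]<128)&(H[...,1]>100)
q=t[m]
for x in range(30,170,12):
    a=q[(q[:,0]>=x)&(q[:,0]<x+12)&(abs(q[:,1])<70)]
    if len(a)>30: print(x+6,np.percentile(a[:,1],[1,99]).round(1))
w=(abs(W[...,2]-32)<4)&(H[...,1]<60)
q=t[w]
for x in range(30,150,12):
    a=q[(q[:,0]>=x)&(q[:,0]<x+12)&(abs(q[:,1])<42),1]
    if len(a)>30: print('rail',x+6,np.percentile(a,[1,99]).round(1), 'inner',a[a<0].max().round(1) if (a<0).any() else 0,a[a>0].min().round(1) if (a>0).any() else 0)
# pack front top rim
k=(abs(W[...,2]-92)<10);k[:150]=0;print('rim y',np.nanpercentile(t[k][:,1],[2,98]))
"
```

```text
[442.7 223.2  26.3] [-3.1412e+00 -5.0000e-04 -2.2770e-01] [ 0.4  0.2 -4.5]
green [268.7 192.3] [244 190  52   5 102] [483.  209.9  88. ] tool [ 42.3   3.8 -61.7] [482.2 210.3  84.8]
green [253. 298.] [ 198  254  111   94 9251] [448. 223.  88.] tool [  5.3  -1.1 -61.7] [451.7 222.4  93.6]
36 [-44.2  43. ]
48 [-43.9  42.9]
60 [-44.1  42.9]
72 [-44.3  43.1]
84 [-44.3  43.2]
96 [-44.5  43.2]
108 [-44.7  43.6]
120 [-44.6  43.5]
rail 48 [-34.8  33.6] inner -27.0 25.5
rail 60 [-36.5  35.3] inner -19.2 18.0
rail 72 [-36.8  35.5] inner -19.2 17.9
rail 84 [-36.5  35.5] inner -19.3 17.9
rail 96 [-36.7  35.4] inner -9.6 8.3
rail 108 [-36.7  35.5] inner -0.0 0.4
rim y [-51.05655831  48.66619622]
```

Rails are centred at tool y ≈ -0.6, the label at -1.1, and there is no angle between them. Lowering by feel.

>>> drive_tool(deltas=[[0,0.04,0.1,0],[0,0,0.1,0],[0,0,0.1,0],[0,0,0,0]])

```text
clock: 17.07
eef_pos: [442.3, 222.6, 22.8]
tcp_rot: [3.141, 0.0, -0.228]
contact_force: [0.1, 0.3, -2.9]
opening: 0.606
```

>>> drive_tool(deltas=[[0,0,0.05,0],[0,0,0,0]])

```text
clock: 17.23
eef_pos: [442.4, 222.7, 22.4]
tcp_rot: [3.142, 0.0, -0.228]
contact_force: [-0.3, 0.2, -4.2]
opening: 0.603
```

>>> drive_tool(deltas=[[0,0,0.05,0],[0,0,0,0]])

```text
clock: 17.4
eef_pos: [442.8, 222.9, 22.3]
tcp_rot: [-3.141, -0.001, -0.228]
contact_force: [-0.5, -0.1, 3.7]
opening: 0.602
```

>>> drive_tool(deltas=[[0,0,-0.02,0],[0.3,0,0,0],[0.4,0,0,0],[0.4,0,0,0],[0.4,0,0,0],[0,0,0,0]])

```text
clock: 17.9
eef_pos: [458.5, 219.4, 22.3]
tcp_rot: [-3.141, -0.001, -0.228]
contact_force: [1.8, -0.1, 4.1]
opening: 0.603
```

>>> drive_tool(deltas=[[0.3,0,0,0],[0.3,0,0,0],[0.3,0,0,0],[0.3,0,0,0],[0,0,0,0]])

```text
clock: 18.32
eef_pos: [469.6, 216.6, 22.3]
tcp_rot: [-3.141, -0.001, -0.228]
contact_force: [1.2, -1.4, 4.0]
opening: 0.598
```

>>> drive_tool(deltas=[[0.25,0,0,0],[0.25,0,0,0],[0.25,0,0,0],[0.25,0,0,0],[0,0,0,0]])

```text
clock: 18.73
eef_pos: [479.0, 214.4, 22.3]
tcp_rot: [-3.141, -0.001, -0.228]
contact_force: [1.4, -0.6, 5.2]
opening: 0.603
```

>>> drive_tool(deltas=[[0.2,0,-0.02,0],[0.2,0,0,0],[0.2,0,0,0],[0.2,0,0,0],[0.2,0,0,0],[0,0,0,0]])

```text
clock: 19.23
eef_pos: [488.8, 212.0, 22.3]
tcp_rot: [-3.141, -0.001, -0.228]
contact_force: [0.8, -0.3, 3.1]
opening: 0.601
```

>>> drive_tool(deltas=[[0.2,0,0,0],[0.2,0,0,0],[0.2,0,0,0],[0,0,0,0]])

```text
clock: 19.57
eef_pos: [494.5, 210.7, 22.3]
tcp_rot: [-3.141, -0.0, -0.228]
contact_force: [0.7, -1.2, 2.5]
opening: 0.604
```

>>> drive_tool(deltas=[[0.2,0,0,0],[0.2,0,0,0],[0,0,0,0]])

```text
clock: 19.82
eef_pos: [498.3, 209.8, 22.3]
tcp_rot: [-3.141, -0.0, -0.228]
contact_force: [0.3, -0.4, 3.8]
opening: 0.596
```

>>> drive_tool(deltas=[[0.2,0,0,0],[0.2,0,0,0],[0,0,0,0]])

```text
clock: 20.07
eef_pos: [502.2, 208.9, 22.3]
tcp_rot: [-3.141, -0.0, -0.228]
contact_force: [0.6, -0.7, 3.8]
opening: 0.601
```

>>> drive_tool(deltas=[[0.2,0,0,0],[0.2,0,0,0],[0,0,0,0]])

```text
clock: 20.32
eef_pos: [505.7, 208.0, 22.3]
tcp_rot: [3.141, 0.0, -0.228]
contact_force: [-1.3, 0.7, 7.4]
opening: 0.598
```

>>> drive_tool(deltas=[[0.2,0,0,0],[0.1,0,0,0],[0,0,0,0]])

```text
clock: 20.57
eef_pos: [507.9, 207.4, 22.3]
tcp_rot: [3.141, 0.001, -0.228]
contact_force: [-4.9, 1.4, 7.7]
opening: 0.601
```

>>> drive_tool(deltas=[[0.2,0,0,0],[0.1,0,0,0],[0,0,0,0]])

```text
clock: 20.82
eef_pos: [510.3, 206.7, 22.4]
tcp_rot: [3.141, 0.002, -0.228]
contact_force: [-6.8, 1.8, 9.6]
opening: 0.603
```

Pins felt from TCP x ≈ 504.5, so the true seat should be near x ≈ 530. Next comes the tooth.

>>> drive_tool(deltas=[[0.15,0,-0.03,0],[0.15,0,0,0],[0,0,0,0]])

```text
clock: 21.07
eef_pos: [512.7, 205.9, 22.4]
tcp_rot: [3.14, 0.003, -0.228]
contact_force: [-7.1, 2.5, 9.2]
opening: 0.604
```

>>> drive_tool(deltas=[[0.15,0,0,0],[0.15,0,0,0],[0,0,0,0]])

```text
clock: 21.32
eef_pos: [514.9, 205.3, 22.5]
tcp_rot: [3.14, 0.004, -0.228]
contact_force: [-11.1, 3.3, 12.1]
opening: 0.604
```

>>> drive_tool(deltas=[[0.15,0,0,0],[0.15,0,0,0],[0,0,0,0]])

```text
clock: 21.57
eef_pos: [518.6, 204.5, 22.4]
tcp_rot: [3.14, 0.003, -0.228]
contact_force: [-6.3, 2.1, 8.4]
opening: 0.604
```

>>> drive_tool(deltas=[[0.15,0,0,0],[0.15,0,0,0],[0,0,0,0]])

```text
clock: 21.82
eef_pos: [521.5, 203.8, 22.4]
tcp_rot: [3.14, 0.003, -0.228]
contact_force: [-7.6, 1.4, 8.9]
opening: 0.601
```

>>> drive_tool(deltas=[[0.15,0,-0.02,0],[0.15,0,0,0],[0,0,0,0]])

```text
clock: 22.07
eef_pos: [524.3, 203.1, 22.5]
tcp_rot: [3.14, 0.003, -0.228]
contact_force: [-8.0, 1.8, 8.1]
opening: 0.602
```

>>> drive_tool(deltas=[[0.15,0,0,0],[0,0,0,0]])

```text
clock: 22.23
eef_pos: [525.6, 202.8, 22.5]
tcp_rot: [3.14, 0.004, -0.228]
contact_force: [-7.0, 1.3, 6.8]
opening: 0.601
```

>>> drive_tool(deltas=[[0.15,0,0,0],[0,0,0,0]])

```text
clock: 22.4
eef_pos: [527.0, 202.5, 22.4]
tcp_rot: [3.14, 0.004, -0.228]
contact_force: [-7.5, 1.8, 8.4]
opening: 0.601
```

>>> drive_tool(deltas=[[0.1,0,0,0],[0,0,0,0]])

```text
clock: 22.57
eef_pos: [527.9, 202.3, 22.4]
tcp_rot: [3.14, 0.004, -0.228]
contact_force: [-8.5, 2.5, 7.3]
opening: 0.603
```

>>> drive_tool(deltas=[[0.1,0,0,0],[0,0,0,0]])

```text
clock: 22.73
eef_pos: [528.8, 202.1, 22.4]
tcp_rot: [3.14, 0.004, -0.228]
contact_force: [-8.2, 2.9, 8.0]
opening: 0.599
```

>>> drive_tool(deltas=[[0.1,0,0,0],[0,0,0,0]])

```text
clock: 22.9
eef_pos: [529.8, 201.9, 22.4]
tcp_rot: [3.14, 0.004, -0.228]
contact_force: [-8.2, 2.7, 8.1]
opening: 0.6
```

>>> drive_tool(deltas=[[0.1,0,0,0],[0,0,0,0]])

```text
clock: 23.07
eef_pos: [530.9, 201.6, 22.4]
tcp_rot: [3.14, 0.004, -0.228]
contact_force: [-7.9, 3.2, 8.1]
opening: 0.603
```

>>> drive_tool(deltas=[[0.1,0,0,0],[0,0,0,0]])

```text
clock: 23.23
eef_pos: [531.7, 201.4, 22.4]
tcp_rot: [3.14, 0.004, -0.228]
contact_force: [-7.9, 2.0, 8.6]
opening: 0.6
```

>>> drive_tool(deltas=[[0.1,0,0,0],[0,0,0,0]])

```text
clock: 23.4
eef_pos: [532.6, 201.2, 22.5]
tcp_rot: [3.14, 0.004, -0.228]
contact_force: [-9.5, 3.0, 9.3]
opening: 0.603
```

>>> drive_tool(deltas=[[0.1,0,0,0],[0,0,0,0]])

```text
clock: 23.57
eef_pos: [533.2, 201.0, 22.4]
tcp_rot: [3.14, 0.005, -0.228]
contact_force: [-9.9, 2.9, 10.6]
opening: 0.603
```

>>> drive_tool(deltas=[[0.1,0,0,0],[0,0,0,0]])

```text
clock: 23.73
eef_pos: [533.9, 200.9, 22.5]
tcp_rot: [3.14, 0.005, -0.228]
contact_force: [-11.6, 3.2, 12.2]
opening: 0.603
```

>>> drive_tool(deltas=[[0.1,0,0,0],[0,0,0,0]])

```text
clock: 23.9
eef_pos: [533.9, 200.8, 22.5]
tcp_rot: [3.14, 0.007, -0.228]
contact_force: [-16.0, 6.4, 15.3]
opening: 0.603
```

Motion has stalled at x≈533.9 with rising force: either the stop or a jam. I'll relieve the load, then check the catch by the paddle's height in the wrist depth image.

>>> drive_tool(deltas=[[-0.15,0,-0.05,0],[0,0,0,0],[0,0,0,0]])

```text
clock: 24.15
eef_pos: [533.0, 200.9, 22.5]
tcp_rot: [3.14, 0.006, -0.228]
contact_force: [-10.4, 4.5, 6.5]
opening: 0.605
```

```bash
python3 -c "
from wr import *
c,p,d,W,T,R,H=wrist('w10')
o=(H[...,0]>5)&(H[...,0]<22)&(H[...,1]>170)&(H[...,2]>80)
for ce,q,l in blobs(o,60): print('or',ce.round(1),q,np.nanmedian(W[l],0).round(2),((np.nanmedian(W[l],0)-T)@R).round(1))
c2=dict(np.load('pics/w2.npz'));H2=hsv(c2['p']);W2=cloud(c2,c2['d']);o2=(H2[...,0]>5)&(H2[...,0]<22)&(H2[...,1]>170)&(H2[...,2]>80)
for ce,q,l in blobs(o2,60): print('charger up ref',ce.round(1),q,np.nanmedian(W2[l],0).round(2))
for nm,Wx in(('shoe',W),('ch',W2)):
    fl=(abs(Wx[...,2]-22)<5);print(nm,'floor',np.nanmedian(Wx[fl][:,2]))
"
```

```text
[533.  200.9  22.5] [ 3.1396  0.0057 -0.2282] [-10.4   4.5   6.5]
green [254.  190.1] [172 187 163   8 675] [576.5 191.7  88. ] tool [ 44.   -0.8 -65.7] [573.8 192.   77.9]
green [253.2 298.3] [ 198  253  111   95 8284] [541.1 200.2  88. ] tool [  7.6  -1.  -65.5] [542.3 200.1  89.8]
or [252.7 122.6] [ 217   89   67   56 1256] [588.81 188.27  32.71] [ 57.1  -0.3 -10.5]
charger up ref [253.8 205. ] [ 232  189   44   35 1173] [ 655.47 -273.97   32.96]
shoe floor 22.892144050937926
ch floor 23.064429802823945
```

View pics/w10.png

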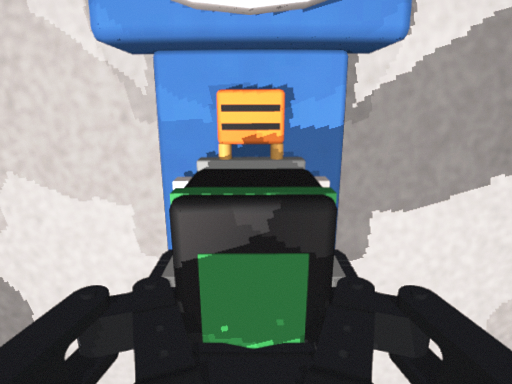

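The paddle top is back up (9.8 mm above the floor, the same as the charger's unpressed one) and the pack sits about 2–3 mm past the seat. Both point to a click. I'll ease back to see whether the tooth holds.

>>> drive_tool(deltas=[[-0.1,0,0,0],[-0.1,0,0,0],[0,0,0,0]])

```text
clock: 24.45
eef_pos: [531.9, 201.2, 22.5]
tcp_rot: [3.14, 0.004, -0.228]
contact_force: [-7.4, 3.2, 3.1]
opening: 0.603
```

>>> drive_tool(deltas=[[-0.1,0,0,0],[0,0,0,0]])

```text
clock: 24.62
eef_pos: [531.0, 201.4, 22.5]
tcp_rot: [3.14, 0.004, -0.228]
contact_force: [-7.2, 1.4, 3.5]
opening: 0.605
```

>>> drive_tool(deltas=[[-0.1,0,0,0],[0,0,0,0]])

```text
clock: 24.78
eef_pos: [530.9, 201.5, 22.5]
tcp_rot: [3.14, 0.003, -0.228]
contact_force: [-4.6, 1.0, -1.2]
opening: 0.602
```

>>> drive_tool(deltas=[[-0.1,0,0,0],[0,0,0,0]])

```text
clock: 24.95
eef_pos: [530.8, 201.6, 22.6]
tcp_rot: [3.141, 0.001, -0.228]
contact_force: [-2.2, -0.3, -4.7]
opening: 0.602
```

>>> drive_tool(deltas=[[-0.05,0,0,0],[0,0,0,0]])

```text
clock: 25.12
eef_pos: [530.8, 201.9, 23.0]
tcp_rot: [3.141, 0.0, -0.228]
contact_force: [-1.7, -1.3, -5.3]
opening: 0.598
```

The tooth takes the pin load with the position steady at 530.8. Releasing and rising.

>>> drive_tool(deltas=[[0,0,0,0],[0,0,0,0],[0,0,0,0],[0,0,0,0],[0,0,0,0],[0,0,0,0]], jaw=0)

```text
clock: 25.62
eef_pos: [531.3, 202.3, 23.5]
tcp_rot: [-3.141, -0.0, -0.228]
contact_force: [0.5, -0.3, 0.0]
opening: 0.999
```

>>> drive_tool(deltas=[[0,0,-0.5,0],[0,0,-1.5,0],[0,0,-2.5,0],[0,0,-2.5,0],[0,0,-2.5,0],[0,0,-2.5,0],[-2.5,0,-1.5,0],[-2.5,0,-1,0],[-2.5,0,0,0],[-1.0,0,0,0],[0,0,0,0],[0,0,0,0]])

```text
clock: 26.62
eef_pos: [448.6, 221.6, 168.7]
tcp_rot: [-3.141, -0.001, -0.227]
contact_force: [0.2, 1.0, 0.1]
opening: 1.004
```

```bash
python3 -c "
from wr import *
c,p,d,W,T,R,H=wrist('w11')
o=(H[...,0]>5)&(H[...,0]<22)&(H[...,1]>170)&(H[...,2]>80)
for ce,q,l in blobs(o,60): print('or',ce.round(1),q,np.nanmedian(W[l],0).round(2))
pack(('scene','top'),save='end')
a=np.array([np.cos(-.2255),np.sin(-.2255)]);print('nominal seat 532.1,202.7')
g=(H[...,0]>50)&(H[...,0]<75)&(H[...,1]>150)&(H[...,2]>60)
l=max(blobs(g,60),key=lambda b:b[1][4])[2]
ct=max(cv2.findContours(l.astype(np.uint8),0,2)[0],key=cv2.contourArea).reshape(-1,2)
q=plane(c,ct,88)[:,:2].astype(np.float32);b=cv2.minAreaRect(q);print('label rect',b)
v=np.array(b[0])-[532.1,202.7];print('along',v@a,'lat',v@[-a[1],a[0]])
"
```

```text
[448.6 221.6 168.7] [-3.1412e+00 -9.0000e-04 -2.2660e-01] [0.2 1.  0.1]
green [254.2  81.3] [ 230   44   49   76 3493] [530.2 202.8  88. ] tool [83.7  0.  80.7] [530.4 202.8  90. ]
or [253.    8.9] [236   0  36  19 558] [589.07 189.93  32.79]
scene [310.1 143.2] 127 [529.6 204.8  88. ] cloud [530.6 203.4  90.1]
scene [279.1 226. ] 328 [ 663.6 -100.1   88. ] cloud [ 664.6 -101.1   90.6]
scene [281.6 245.8] 25 [ 711.4 -142.    88. ] cloud [ 709.4 -137.5   73.5]
top [277. 163.] 268 [ 663.6 -101.4   88. ] cloud [ 663.4 -101.4   90.2]
top [189.6 198. ] 149 [530.1 202.6  88. ] cloud [530.2 202.5  89.4]
nominal seat 532.1,202.7
label rect ((529.568115234375, 202.9258270263672), (33.60735321044922, 50.09326934814453), 76.9629898071289)
along -2.518277108461247 lat -0.34600392662799395
```

View pics/w11.png

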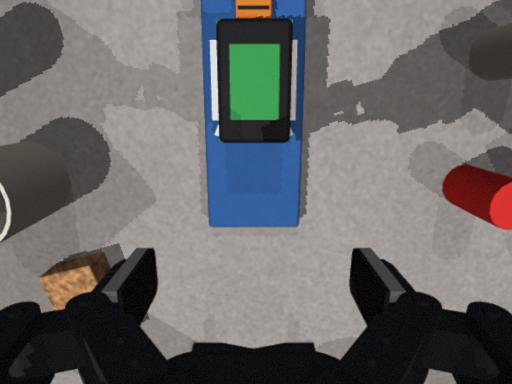

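The pack stays put with the gripper away: label at (254,81), centred in the rails, and the paddle is up. Handing in.

```bash
python3 -c "
from rig import job
print(job.sign_off())"
```

```text
the job is handed in; nothing more can be done
None
```

The battery pack is out of the charger and latched in the turntable's shoe, and the job is handed in at about 27 s of the 72 s allowed. Sign-off reported no verdict.

**What I did:** I pressed the orange paddle about 5 mm at 6 N, and the pack popped out 31 mm. I gripped it, slid it clear of the rails, carried it over to the shoe and fed it in by feel. I stopped pushing when it stalled at about 17 N along the push plus 15 N downwards, then eased back.

**Last checks:**
- **Catch:** The shoe's paddle is back up, 9.8 mm above the floor, the same as an unpressed one. While I eased back the tooth took the pin load, and the pack stayed put after release.
- **Position:** The pack sits about 2 mm short of the nominal seat, 0.3 mm off sideways and straight within about 0.01 rad. Wrist, top and scene cameras agree to about 2 mm.
- **Robot:** The gripper is open and clear, with no force on it. I planned every path clear of the other things on the bench but did not measure them again at the end.

**What disagreed:**
- **Fingertips:** The stated 17 mm ahead of the TCP did not hold. With the jaws shut, touch put the tips about 16 mm behind the reported TCP and the wrist camera about 20 mm. I set heights by touch instead.
- **Click:** No click showed in the force readings, so I infer it from the paddle height and the tooth holding.

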